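# Put a bottle away in the storage case

### The arm

A 7-joint arm with a two-finger parallel gripper is mounted at the origin on a cart in front of the work surface, level with it; the furniture and walls round the work are solid. World frame = base frame: x ahead of the robot, y to its left, z up, the work surface at z = 0. Lengths are in m, angles in rad, forces in N, time in s.
With the tool pointing down it reaches from about 0.425 to 0.925 m from the base axis. Payload 6.8 kg.
Tool frame: the origin (TCP) lies between the finger pads; the fingertips stand 22 mm ahead of it and the grasp point (between the pads) lies 3 mm ahead of it; z points along the fingers, y is the direction in which the jaws open and shut (so a half turn about z gives the same grasp; the last joint's range is limited). The gripper opens to 85 mm and grips with 20 to 120 N. Pads are 22 mm wide; open, the fingers measure 114 mm over their backs; the gripper's body (76 mm by 85 mm) begins 54 mm behind the grasp point. The pads swing forward as they close: fully open they stand 13 mm farther back than shut.
Start: joints at [-1.226, 0.477, 0.022, 1.555, -0.011, 1.109, -0.083], TCP at [0.295, 0.607, 0.253] pointing down, gripper open.
Joint ranges: [-2.96, 2.96], [-0.34, 2.1], [-1.41, 1.46], [0.24, 2.44], [-1.37, 4.51], [0.17, 1.92], [-2.96, 2.96]. Speed limits (rad/s): [2.39, 2.39, 3.14, 3.14, 3.14, 3.14, 3.14].

### API

Orientations are given as a unit quaternion [w, x, y, z].
In Python, from station import bot gives the robot as it stands. The module is installed in compiled form; this text tells all that it offers.
- The arm moves only by the tool drive_tool, never from a script. Its argument "series" is one flat list of numbers, 7 for each row, row after row: the opening, from -1 (shut) to 1 (fully open), then the shift along the tool's x, y, z in mm, then the turn, a rotation vector about the tool's x, y, z in rad. In form: [jaw, x, y, z, wx, wy, wz, jaw, x, y, z, wx, wy, wz, ...]. A call has 1 to 12 rows; each row shifts and turns the commanded pose from where the row before left it, along the tool's axes as they then stand; what a row does not reach is not made up. A row lasts 1/8 s, in which the tool goes at most 62.5 mm and 10.7 degrees, less where a joint would pass 70% of its speed; a pose out of reach is approached as far as the arm can. A call with a gripper value outside its range is refused whole. The fingers move at their own pace and stop on an object; "force" is the grip in N (left out, the last holds). Time passes only in rows, so rows that do not move let the fingers close. It gives the time, the measured TCP pose, the force and the opening at its end, in the units of the state.
- bot.get_obs(): the state, without advancing time (a new reading comes with each control period).
- bot.read_camera(name): name is "side" or "top"; returns a dict with "pixels" (384x512x3 uint8, blue, green, red), "camera_matrix" (3x3 intrinsics, pixels), "distortion" ([k1, k2, p1, p2, k3] as OpenCV has them; the pictures are not rectified), "rvec" (rotation vector, rad) and "tvec" (3), from world to camera coordinates, as OpenCV has them. Camera axes: x right, y down, z forward; pixel columns grow to the right and rows downward; lengths in m; the calibration is good to about 2 mm. A picture is of the moment at which its call begins. There is no depth.
- bot.hand_in(): hands the job in, once; it reports no verdict.
The state is a dict: "t": time; "q": joint angles; "joint_vel": joint speeds; "joint_torque": joint torques, N m; "eef_pos": TCP position; "tool_rot": TCP orientation; "contact_force": force on the tool from outside, world axes, zero at the start; "torque": the same for the moment, N m; "gripper_width": opening from 0.0 (shut) to 1.0 (fully open).
Only numpy, scipy, OpenCV 4.12 (cv2) and the standard library are available. Lean on these libraries where they do the work, as an engineer would, in place of code of your own. Each camera call takes 0.05 s, during which the arm holds its last target. There are 200 camera calls.

### The job

Put the small bottle that stands on the worktop away in the storage case: first take the taller bottle off the case's lid and stand it on the worktop clear of the case, then lift the lid right back until it rests on its stop, and stand the small bottle upright inside the case. Keep both bottles upright all the time, do not slam the lid open or shut, leave the little vial where it is, and leave the lid open.

Things in the scene. Friction and masses are not known exactly. Their poses are not given: they have to be found in the camera images.
- case: Grey plastic storage case fixed to the worktop, 140 mm deep (x) x 220 mm wide (y) x 70 mm high without lid; walls 6 mm, inner floor 6 mm above the worktop, empty. Origin: centre of its underside. x points from its front to its hinged back, y to its left end, z up; turned 0.4 to 0.65 rad left of straight ahead. The worktop past its right (-y) end is free for 140 mm out from that end.
- case_lid (a joint): Hinge of the lid, rad: 0 shut, grows as it is lifted; at 1.75 it lies on its stop, leaning back a little past upright (1.57). Lid 0.25 kg, no stay: let go before upright it falls shut, past upright it falls back on its stop. It is 14 mm thick; shut, its flat top is 84 mm above the worktop.
- lid_tab (a point): Grip point of the black lift tab at the middle of the lid's front edge: an upright plate 12 mm thick (along the case's y), 22 mm high, standing 48 mm out of the front. This point is 32 mm in front of the case and, when shut, 77 mm above the worktop. It moves with the lid on a circle of radius 172 mm about the hinge; the tab may turn between fingers that pinch its 12 mm.
- lid_hinge (a point): Point on the lid's hinge line, at the middle of the case's back top edge, 70 mm above the worktop. The hinge line runs along the case's y.
- tall_bottle_centre (a point): Centre (half-way up) of the taller round bottle, 48 mm diameter, 111 mm high with its cap, 0.1 to 0.2 kg; at first it stands upright on the shut lid. z is its upright axis.
- small_bottle_centre (a point): Centre (half-way up) of the small round screw-cap bottle to be put away, 36 mm diameter, 76 mm high with its cap, under 0.1 kg; it stands upright on the worktop left of the case. z is its upright axis.
- vial_centre (a point): Centre (half-way up) of a little vial, 23 mm diameter, 52 mm high, thinner and lower than the small bottle; it stands left of the case too, 70 mm or more from the small bottle (centres), and is to be left alone.
Not all that is in view belongs to the job. What is shaped like the part that bears tall_bottle_centre but red is not meant.

How it is judged:
By the outcome, as a careful person would: the job done as asked, in the order asked, and still so for the second after the job is handed in, with the robot touching nothing.
It also fails if it takes over 72 s, if anything falls off the work surface, if the arm or the gripper's body presses on something with over 40 N, if the wrist force passes 120 N, or if a joint passes its speed limit or range.

## Working session

There is one attempt and no reset: what is moved stays moved. The work goes in short steps, Python scripts to look and compute and a tool call to move; the robot and the scene stay as the last step left them, time stands still between calls to the robot, and variables do not carry over. Pictures are saved under pics/ and viewed, about 8 in all and at most 12, crops included, and the job is handed in when it is done.

Besides the shell and the picture viewer there is one more tool, called after ">>>" by a JSON object that holds its "name" and its "arguments". drive_tool: Moves the arm, as the interface text tells. Its arguments: {"type":"object","properties":{"series":{"type":"array"},"force":{"type":"number"}},"required":["series"]}

```bash
mkdir -p pics; cat > h.py <<'E'
import numpy as np, cv2
from scipy.spatial.transform import Rotation as R
from station import bot
def cam(n): 
    c=bot.read_camera(n); return c
def ray(c,uv):
    K=np.array(c['camera_matrix'],float);d=np.array(c['distortion'],float)
    p=cv2.undistortPoints(np.array([[uv]],float),K,d)[0,0]
    Rm=cv2.Rodrigues(np.array(c['rvec'],float))[0];t=np.array(c['tvec'],float).ravel()
    o=-Rm.T@t; v=Rm.T@np.array([p[0],p[1],1]); return o,v/np.linalg.norm(v)
def atz(c,uv,z):
    o,v=ray(c,uv); return o+v*(z-o[2])/v[2]
def tri(c1,u1,c2,u2):
    o1,a=ray(c1,u1);o2,b=ray(c2,u2)
    s=np.linalg.lstsq(np.c_[a,-b],o2-o1,rcond=None)[0]
    p,q=o1+a*s[0],o2+b*s[1]; return (p+q)/2,np.linalg.norm(p-q)
def proj(c,P):
    return cv2.projectPoints(np.array(P,float).reshape(-1,3),np.array(c['rvec'],float),np.array(c['tvec'],float),np.array(c['camera_matrix'],float),np.array(c['distortion'],float))[0].reshape(-1,2)
def pose():
    o=bot.get_obs(); q=o['tool_rot']; return np.array(o['eef_pos']),R.from_quat([q[1],q[2],q[3],q[0]]),o
E
python3 - <<'E'
from h import *
import pickle
for n in('top','side'):
    c=cam(n); cv2.imwrite(f'pics/{n}0.png',c['pixels']); pickle.dump(c,open(f'{n}0.pkl','wb'))
    o,v=ray(c,(256,192)); print(n,o.round(3),v.round(3),np.array(c['camera_matrix']).round(1).tolist())
p,r,o=pose(); print(o['t'],p,r.as_matrix().round(3),o['gripper_width'])
E
```

```text
top [0.391 0.105 1.274] [ 0.114  0.005 -0.993] [[485.1, 0.0, 252.9], [0.0, 485.1, 199.5], [0.0, 0.0, 1.0]]
side [0.305 1.094 0.717] [ 0.177 -0.833 -0.524] [[430.7, 0.0, 247.5], [0.0, 430.7, 194.0], [0.0, 0.0, 1.0]]
0.1 [0.29508718 0.60653615 0.25241704] [[-0.899  0.437 -0.001]
 [ 0.437  0.899 -0.002]
 [-0.    -0.002 -1.   ]] 0.9993155851759813
```

View pics/top0.png

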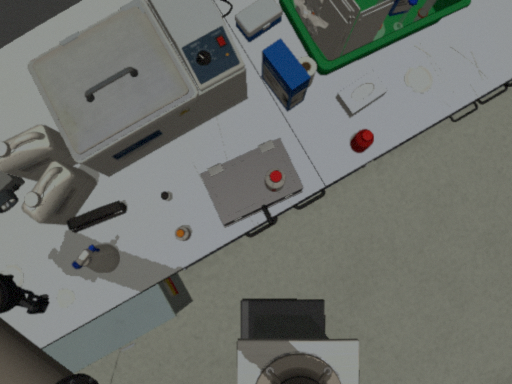

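View pics/side0.png

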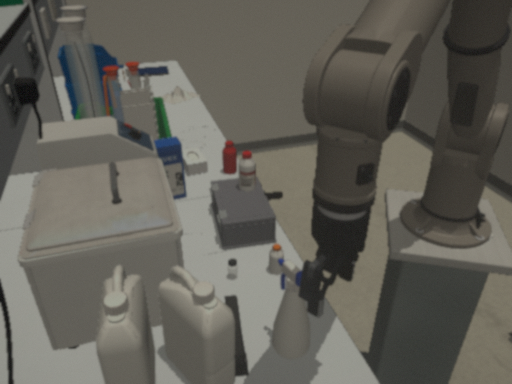

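The top view shows a tall bottle with a red cap on the lid at (275,178), an all-red decoy at (362,140), a small bottle with an orange cap at (182,232), a vial at (165,195) and the lid tab at (268,213). In the side view the same things are at (247,165), (230,155), (276,258), (232,268) and (275,195). The candidates for the tall bottle are (275,178) and the red one at (362,140); I choose the white one on the lid. For the small bottle they are the orange-capped one at (182,232), the vial at (165,195) and the wash bottle at (95,257); I choose the orange-capped one. Next is a close crop to check this.

```bash
python3 - <<'E'
import cv2,numpy as np
a=cv2.imread('pics/top0.png')[130:250,150:320]; b=cv2.imread('pics/side0.png')[130:290,200:310]
cv2.imwrite('pics/cropt.png',cv2.resize(a,None,fx=4.5,fy=4.5,interpolation=cv2.INTER_CUBIC))
cv2.imwrite('pics/crops.png',cv2.resize(b,None,fx=3.75,fy=3.75,interpolation=cv2.INTER_CUBIC))
E
```

```text
(no output)
```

View pics/cropt.png

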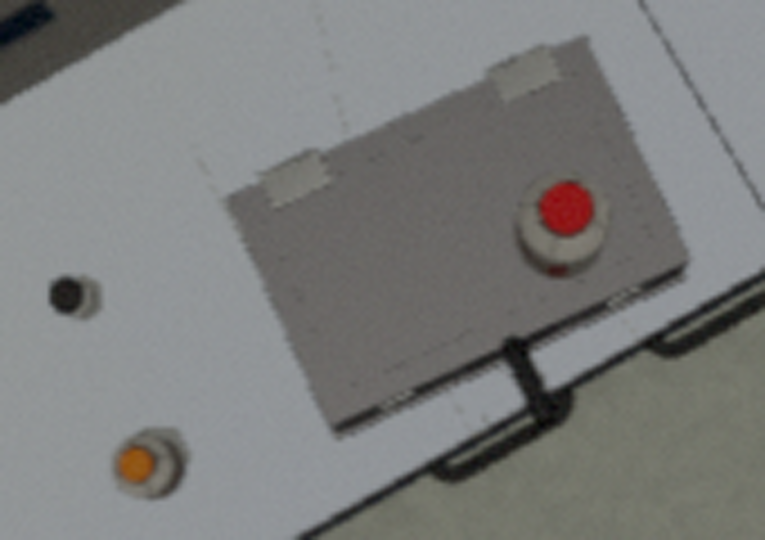

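View pics/crops.png

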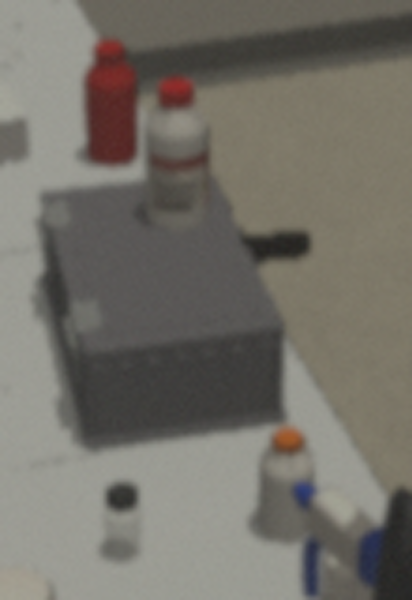

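The crops confirm the white bottle with the red cap stands on the lid: cap at crop (567,207) in top and (177,84) in side. The small orange-capped bottle is at (137,464) / (287,435), the vial at (68,294) / (122,490). The lid corners and the tab are clear.

```bash
python3 - <<'E'
from h import *
import pickle
T=pickle.load(open('top0.pkl','rb'));S=pickle.load(open('side0.pkl','rb'))
t=lambda x,y:((x+.5)/4.5-.5+150,(y+.5)/4.5-.5+130)
s=lambda x,y:((x+.5)/3.75-.5+200,(y+.5)/3.75-.5+130)
for n,a,b in [('tall cap',(567,207),(177,84)),('small cap',(137,464),(287,434)),('vial',(68,294),(122,490)),('lidBL',(228,198),(90,350)),('lidFL',(336,430),(282,323)),('lidBR',(588,38),(42,193))]:
    p,e=tri(T,t(*a),S,s(*b)); print(n,p.round(4),round(e,4))
C=[atz(T,t(*u),.084) for u in [(228,198),(336,428),(686,262),(588,38)]]
print(np.round(C,4)); BL,FL,FR,BR=C
yv=(BL-BR)+(FL-FR); print('yaw',np.arctan2(-yv[0],yv[1]), np.arctan2(*((BL-FL)+(BR-FR))[1::-1]), [np.linalg.norm(x) for x in(BL-BR,FL-FR,BL-FL,BR-FR)],'ctr',np.mean(C,0))
print('tab end',atz(T,t(545,405),.084))
print('tallz',[atz(T,t(567,207),.195),atz(S,s(177,84),.195)],'small',[atz(T,t(137,464),.076),atz(S,s(287,434),.076)])
E
```

```text
tall cap [0.5508 0.0658 0.1949] 0.0033
small cap [0.426  0.2985 0.0745] 0.0015
vial [0.5227 0.3438 0.049 ] 0.0019
lidBL [0.5708 0.2488 0.0832] 0.0057
lidFL [0.4468 0.1884 0.0817] 0.002
lidBR [0.6638 0.05   0.0807] 0.0019
[[ 0.5735  0.2492  0.084 ]
 [ 0.4468  0.1881  0.084 ]
 [ 0.5387 -0.0033  0.084 ]
 [ 0.664   0.0503  0.084 ]]
yaw 0.4372757003987638 0.4272881785938115 [np.float64(0.21855911990535346), np.float64(0.21235347234097568), np.float64(0.14070419170568238), np.float64(0.13629819924555703)] ctr [0.55575244 0.12108204 0.084     ]
tab end [0.45982475 0.07408435 0.084     ]
tallz [array([0.55239909, 0.06606795, 0.195     ]), array([0.54895144, 0.06628498, 0.195     ])] small [array([0.42667968, 0.29832939, 0.076     ]), array([0.42496627, 0.30028744, 0.076     ])]
```

>>> {"name": "drive_tool", "arguments": {"series": [1,0,0,-30,0,0,0,1,0,0,-20,0,0,-0.148,1,0,0,-20,0,0,-0.148,1,0,0,0,0,0,-0.148,1,0,0,0,0,0,-0.148,1,0,0,0,0,0,-0.148,1,0,0,0,0,0,-0.148], "force": 30}}

```text
t: 0.98
eef_pos: [0.2952, 0.6067, 0.3227]
tool_rot: [-0.0, -0.218, 0.976, -0.0]
contact_force: [0.4, -0.0, 0.0]
gripper_width: 1.004
```

>>> {"name": "drive_tool", "arguments": {"series": [1,0,-30,0,0,0,0,1,0,-50,0,0,0,0,1,0,-55,0,0,0,0,1,0,-55,0,0,0,0,1,0,-55,0,0,0,0,1,0,-55,0,0,0,0,1,0,-55,0,0,0,0,1,0,-55,0,0,0,0,1,0,-55,0,0,0,0,1,0,-55,0,0,0,0,1,0,-48,0,0,0,0,1,0,-30,0,0,0,0]}}

```text
t: 2.48
eef_pos: [0.5478, 0.0617, 0.323]
tool_rot: [-0.0, -0.214, 0.977, -0.0]
contact_force: [0.1, 0.2, 0.4]
gripper_width: 1.002
```

```bash
cat >> h.py <<'E'
def goto(x,y,z,yaw=2.006):
    p,r,o=pose(); d=r.inv().apply(np.array([x,y,z])-p)*1000
    ty=r.as_matrix()[:,1]; tz=r.as_matrix()[:,2]
    tgt=np.column_stack([[-np.sin(yaw)*-1*-1,np.cos(yaw),0],[np.cos(yaw),np.sin(yaw),0],[0,0,-1]])
    tgt[:,0]=np.cross(tgt[:,1],tgt[:,2])
    w=(r.inv()*R.from_matrix(tgt)).as_rotvec()
    print('t',round(o['t'],2),'p',p.round(4),'dtool mm',d.round(1),'turn',w.round(3),'F',np.round(o['contact_force'],1),'w',round(o['gripper_width'],3))
E
python3 - <<'E'
from h import *
goto(.5508,.0658,.149)
c=cam('top'); cv2.imwrite('pics/a.png',cv2.resize(c['pixels'][100:250,190:340],None,fx=3,fy=3)); s=cam('side')
cv2.imwrite('pics/b.png',np.hstack([cv2.resize(c['pixels'][110:240,200:330],(390,390)),cv2.resize(s['pixels'][90:220,190:320],(390,390))]))
E
```

```text
t 2.48 p [0.5478 0.0617 0.323 ] dtool mm [ -4.5   2.5 174. ] turn [-0.001 -0.001 -0.003] F [0.1 0.2 0.4] w 1.002
```

View pics/b.png

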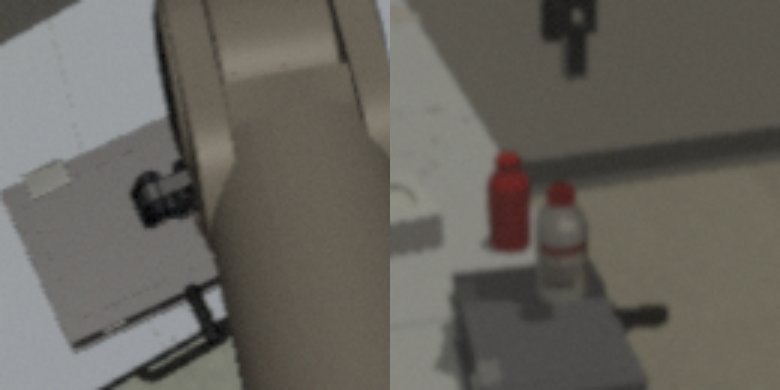

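The gripper hangs over the bottle: fingers at (570,50) and bottle at (562,240) in the side half. The arm hides the top view. I will descend and grip, with about 18 mm clearance per side.

>>> {"name": "drive_tool", "arguments": {"series": [1,-4.5,2.5,20,0,0,0,1,0,0,30,0,0,0,1,0,0,30,0,0,0,1,0,0,30,0,0,0,1,0,0,24,0,0,0,1,0,0,20,0,0,0,1,0,0,12,0,0,0,1,0,0,8,0,0,0,1,0,0,0,0,0,0]}}

```text
t: 3.7
eef_pos: [0.5503, 0.0691, 0.1491]
tool_rot: [-0.0, -0.216, 0.976, 0.0]
contact_force: [-0.4, -0.6, -0.2]
gripper_width: 1.002
```

>>> {"name": "drive_tool", "arguments": {"series": [0.4,0,0,0,0,0,0,0.2,0,0,0,0,0,0,0,0,0,0,0,0,0,-0.2,0,0,0,0,0,0,-0.4,0,0,0,0,0,0,-0.6,0,0,0,0,0,0,-0.6,0,0,0,0,0,0,-0.6,0,0,0,0,0,0], "force": 25}}

```text
t: 4.7
eef_pos: [0.5509, 0.0688, 0.15]
tool_rot: [0.001, -0.216, 0.976, -0.0]
contact_force: [-1.4, -0.4, 4.7]
gripper_width: 0.543
```

>>> {"name": "drive_tool", "arguments": {"series": [-0.6,0,0,-5,0,0,0,-0.6,0,0,-12,0,0,0,-0.6,0,0,-15,0,0,0,-0.6,-2,-8,-8,0,0,0,-0.6,-4,-16,0,0,0,0,-0.6,-5,-20,0,0,0,0,-0.6,-6,-25,0,0,0,0,-0.6,-5,-22,0,0,0,0,-0.6,-4,-16,0,0,0,0,-0.6,-2,-10,0,0,0,0,-0.6,0,-5,0,0,0,0,-0.6,0,0,0,0,0,0]}}

```text
t: 6.2
eef_pos: [0.6271, -0.0298, 0.1892]
tool_rot: [-0.0, -0.216, 0.976, 0.0]
contact_force: [0.8, -0.0, -1.8]
gripper_width: 0.545
```

```bash
python3 - <<'E'
from h import *
e=np.array([.907,.421]);g=np.array([-.421,.907]);P=np.array([.5555,.121])-.168*g
print(P);goto(*P,.067)
s=cam('side');cv2.imwrite('pics/c.png',cv2.resize(s['pixels'][80:230,170:320],(600,600)))
E
```

```text
[ 0.626228 -0.031376]
t 6.2 p [ 0.6271 -0.0298  0.1892] dtool mm [  1.4  -1.1 122.2] turn [ 0. -0.  0.] F [ 0.8 -0.  -1.8] w 0.545
```

View pics/c.png

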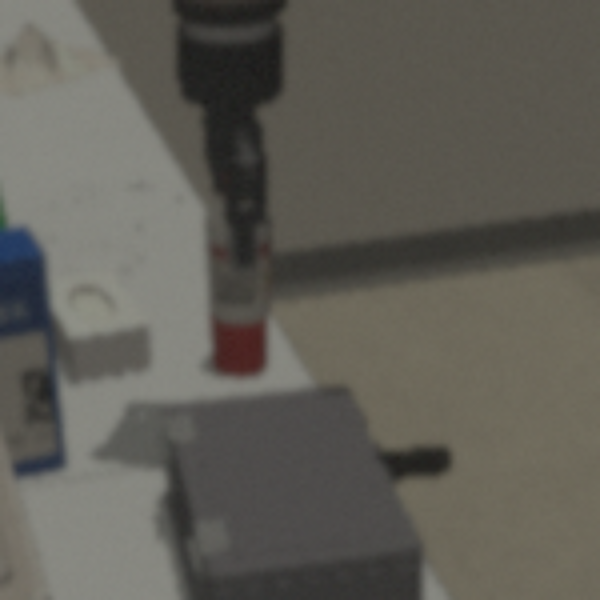

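The bottle is upright in the grip (bottle around (240,270)) beyond the case's right end; the red decoy behind it is still standing at (240,345). Next I lower it.

>>> {"name": "drive_tool", "arguments": {"series": [-0.6,1,-1,10,0,0,0,-0.6,0,0,20,0,0,0,-0.6,0,0,25,0,0,0,-0.6,0,0,22,0,0,0,-0.6,0,0,18,0,0,0,-0.6,0,0,12,0,0,0,-0.6,0,0,7,0,0,0,-0.6,0,0,4,0,0,0,-0.6,0,0,2,0,0,0,-0.6,0,0,1,0,0,0,-0.6,0,0,0,0,0,0]}}

```text
t: 7.62
eef_pos: [0.627, -0.0313, 0.0686]
tool_rot: [0.0, -0.216, 0.976, -0.0]
contact_force: [0.4, 1.1, -1.1]
gripper_width: 0.545
```

>>> {"name": "drive_tool", "arguments": {"series": [-0.6,0,0,1,0,0,0,-0.6,0,0,0.7,0,0,0,-0.6,0,0,0.5,0,0,0,-0.6,0,0,0,0,0,0]}}

```text
t: 8.12
eef_pos: [0.6268, -0.0312, 0.0662]
tool_rot: [0.0, -0.216, 0.976, 0.0]
contact_force: [0.1, 0.9, 0.5]
gripper_width: 0.541
```

>>> {"name": "drive_tool", "arguments": {"series": [-0.6,0,0,0.6,0,0,0,-0.6,0,0,0,0,0,0,0.1,0,0,0,0,0,0,0.15,0,0,0,0,0,0,0.3,0,0,0,0,0,0,0.6,0,0,0,0,0,0,1,0,0,0,0,0,0,1,0,0,0,0,0,0,1,0,0,-8,0,0,0,1,0,0,-20,0,0,0,1,0,0,-30,0,0,0]}}

```text
t: 9.5
eef_pos: [0.6266, -0.0313, 0.1248]
tool_rot: [-0.0, -0.216, 0.976, 0.0]
contact_force: [0.8, -0.1, 0.3]
gripper_width: 1.001
```

>>> {"name": "drive_tool", "arguments": {"series": [1,0,0,-40,0,0,0,1,0,0,-40,0,0,0,1,0,0,-30,0,0,0,1,20,30,0,0,0,0,1,30,45,0,0,0,0,1,30,45,0,0,0,0,1,15,25,0,0,0,0,1,5,15,0,0,0,0]}}

```text
t: 10.5
eef_pos: [0.4678, 0.0724, 0.2349]
tool_rot: [0.001, -0.216, 0.976, 0.0]
contact_force: [0.5, 0.4, 0.5]
gripper_width: 1.002
```

```bash
python3 - <<'E'
from h import *
goto(.463,.078,.080)
s=cam('side');c=cam('top');cv2.imwrite('pics/d.png',np.hstack([cv2.resize(c['pixels'][110:250,200:340],(400,400)),cv2.resize(s['pixels'][90:230,180:320],(400,400))]))
E
```

```text
t 10.5 p [0.4678 0.0724 0.2349] dtool mm [  2.3   7.1 154.9] turn [-0.     0.002  0.001] F [0.5 0.4 0.5] w 1.002
```

View pics/d.png

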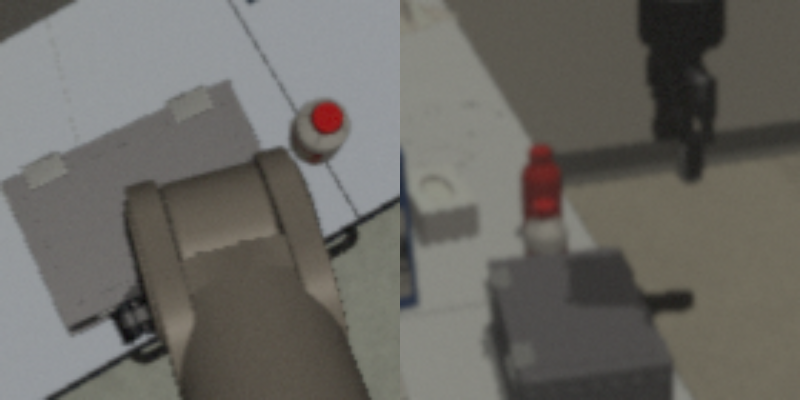

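The tall bottle stands upright on the worktop at (320,130), clear of the case. The gripper is above the tab, seen at (125,315) top and (670,300) side. I will descend onto the tab.

>>> {"name": "drive_tool", "arguments": {"series": [1,2,7,15,0,0,0,1,0,0,30,0,0,0,1,0,0,35,0,0,0,1,0,0,30,0,0,0,1,0,0,22,0,0,0,1,0,0,15,0,0,0,1,0,0,8,0,0,0,1,0,0,0,0,0,0]}}

```text
t: 11.6
eef_pos: [0.4639, 0.077, 0.0782]
tool_rot: [-0.0, -0.216, 0.976, -0.0]
contact_force: [-0.3, -1.1, 0.5]
gripper_width: 0.999
```

>>> {"name": "drive_tool", "arguments": {"series": [0.4,0,0,0,0,0,0,0,0,0,0,0,0,0,-0.3,0,0,0,0,0,0,-0.5,0,0,0,0,0,0,-0.7,0,0,0,0,0,0,-1,0,0,0,0,0,0,-1,0,0,0,0,0,0,-1,0,0,0,0,0,0,-1,0,0,0,0,0,0], "force": 30}}

```text
t: 12.72
eef_pos: [0.4634, 0.0785, 0.0787]
tool_rot: [-0.0, -0.217, 0.976, 0.001]
contact_force: [-2.8, 4.0, 4.2]
gripper_width: 0.141
```

```bash
python3 - <<'E'
from h import *
goto(.463,.078,.080)
E
```

```text
t 12.72 p [0.4634 0.0785 0.0787] dtool mm [ 0.6 -0.3 -1.3] turn [ 0.001 -0.     0.001] F [-2.8  4.   4.2] w 0.141
```

```bash
python3 - <<'E'
import numpy as np
w=np.r_[0,.02,.06,.11,np.arange(.18,1.5,.08),1.52,1.57,1.61,1.65,1.68,1.71,1.73,1.75]
th=w+.033
X=-172*(np.cos(.033)-np.cos(th));Z=-172*(np.sin(th)-np.sin(.033))
X=np.round(X,1);Z=np.round(Z,1)
for i in range(1,len(w)): print(round(w[i],2),[-1,round(X[i]-X[i-1],1),0,round(Z[i]-Z[i-1],1),0,0,0])
E
```

```text
0.02 [-1, np.float64(-0.1), 0, np.float64(-3.4), 0, 0, 0]
0.06 [-1, np.float64(-0.5), 0, np.float64(-6.9), 0, 0, 0]
0.11 [-1, np.float64(-1.1), 0, np.float64(-8.5), 0, 0, 0]
0.18 [-1, np.float64(-2.1), 0, np.float64(-11.9), 0, 0, 0]
0.26 [-1, np.float64(-3.4), 0, np.float64(-13.3), 0, 0, 0]
0.34 [-1, np.float64(-4.5), 0, np.float64(-13.0), 0, 0, 0]
0.42 [-1, np.float64(-5.6), 0, np.float64(-12.6), 0, 0, 0]
0.5 [-1, np.float64(-6.5), 0, np.float64(-12.1), 0, 0, 0]
0.58 [-1, np.float64(-7.4), 0, np.float64(-11.6), 0, 0, 0]
0.66 [-1, np.float64(-8.4), 0, np.float64(-10.9), 0, 0, 0]
0.74 [-1, np.float64(-9.2), 0, np.float64(-10.2), 0, 0, 0]
0.82 [-1, np.float64(-10.0), 0, np.float64(-9.5), 0, 0, 0]
0.9 [-1, np.float64(-10.7), 0, np.float64(-8.6), 0, 0, 0]
0.98 [-1, np.float64(-11.4), 0, np.float64(-7.8), 0, 0, 0]
1.06 [-1, np.float64(-11.9), 0, np.float64(-6.8), 0, 0, 0]
1.14 [-1, np.float64(-12.5), 0, np.float64(-5.8), 0, 0, 0]
1.22 [-1, np.float64(-12.9), 0, np.float64(-4.8), 0, 0, 0]
1.3 [-1, np.float64(-13.2), 0, np.float64(-3.8), 0, 0, 0]
1.38 [-1, np.float64(-13.5), 0, np.float64(-2.7), 0, 0, 0]
1.46 [-1, np.float64(-13.6), 0, np.float64(-1.6), 0, 0, 0]
1.52 [-1, np.float64(-10.3), 0, np.float64(-0.5), 0, 0, 0]
1.57 [-1, np.float64(-8.6), 0, np.float64(0.1), 0, 0, 0]
1.61 [-1, np.float64(-6.9), 0, np.float64(0.3), 0, 0, 0]
1.65 [-1, np.float64(-6.9), 0, np.float64(0.7), 0, 0, 0]
1.68 [-1, np.float64(-5.1), 0, np.float64(0.6), 0, 0, 0]
1.71 [-1, np.float64(-5.1), 0, np.float64(0.8), 0, 0, 0]
1.73 [-1, np.float64(-3.4), 0, np.float64(0.6), 0, 0, 0]
1.75 [-1, np.float64(-3.3), 0, np.float64(0.7), 0, 0, 0]
```

>>> {"name": "drive_tool", "arguments": {"series": [-1,0,0,-3.4,0,0,0,-1,-0.5,0,-7,0,0,0,-1,-1,0,-8.5,0,0,0,-1,-2,0,-12,0,0,0,-1,-3.5,0,-13.3,0,0,0,-1,0,0,0,0,0,0]}}

```text
t: 13.48
eef_pos: [0.4699, 0.0815, 0.1232]
tool_rot: [0.0, -0.217, 0.976, 0.001]
contact_force: [-2.6, 4.9, -1.4]
gripper_width: 0.138
```

>>> {"name": "drive_tool", "arguments": {"series": [-1,-4.5,0,-13,0,0,0,-1,-5.6,0,-12.6,0,0,0,-1,-6.5,0,-12,0,0,0,-1,-7.5,0,-11.6,0,0,0,-1,-8.4,0,-11,0,0,0,-1,-9.2,0,-10.2,0,0,0,-1,-10,0,-9.5,0,0,0,-1,-10.7,0,-8.6,0,0,0,-1,-11.4,0,-7.8,0,0,0]}}

```text
t: 14.6
eef_pos: [0.5356, 0.1122, 0.2185]
tool_rot: [-0.002, -0.216, 0.976, 0.001]
contact_force: [-2.6, 4.4, -4.7]
gripper_width: 0.135
```

```bash
python3 - <<'E'
from h import *
th=.98+.033;X=-.102+.172*(np.cos(.033)-np.cos(th));Z=.0787+.172*(np.sin(th)-np.sin(.033))
goto(.5555+.907*X,.121+.421*X,Z)
s=cam('side');cv2.imwrite('pics/e.png',cv2.resize(s['pixels'][90:240,170:320],(600,600)))
E
```

```text
t 14.6 p [0.5356 0.1122 0.2185] dtool mm [-0.6 -0.3 -0.5] turn [ 0.002 -0.003  0.001] F [-2.6  4.4 -4.7] w 0.135
```

View pics/e.png

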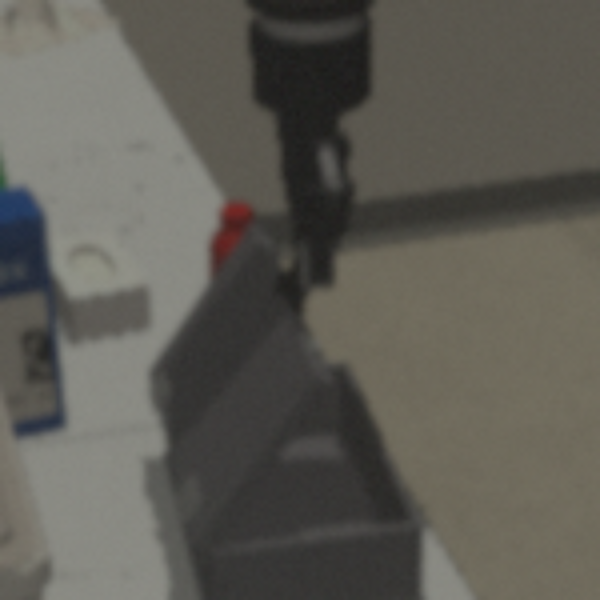

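The lid is half open (free edge from (260,240) to (330,370)) with the tab held in the fingers at (315,270), and the forces are small. I will continue over the top.

>>> {"name": "drive_tool", "arguments": {"series": [-1,-12,0,-7,0,0,0,-1,-12.5,0,-5.8,0,0,0,-1,-12.9,0,-4.8,0,0,0,-1,-13.2,0,-3.8,0,0,0,-1,-13.5,0,-2.7,0,0,0,-1,-13.6,0,-1.6,0,0,0,-1,-10.3,0,-0.5,0,0,0,-1,-8.6,0,0,0,0,0,-1,-6.9,0,0.3,0,0,0,-1,-6.5,0,0.7,0,0,0]}}

```text
t: 15.9
eef_pos: [0.6358, 0.1589, 0.2438]
tool_rot: [-0.001, -0.216, 0.976, 0.001]
contact_force: [-3.2, 4.8, 1.5]
gripper_width: 0.141
```

>>> {"name": "drive_tool", "arguments": {"series": [-1,-4,0,0.5,0,0,0,-1,-4,0,0.6,0,0,0,-1,-3,0,0.5,0,0,0,-1,-2.5,0,0.6,0,0,0,-1,-2,0,0.4,0,0,0,-1,0,0,0,0,0,0]}}

```text
t: 16.65
eef_pos: [0.65, 0.1656, 0.2414]
tool_rot: [-0.001, -0.217, 0.976, 0.001]
contact_force: [-3.2, 4.3, 1.0]
gripper_width: 0.135
```

```bash
python3 - <<'E'
from h import *
th=1.75+.033;X=-.102+.172*(np.cos(.033)-np.cos(th));Z=.0787+.172*(np.sin(th)-np.sin(.033))
goto(.5555+.907*X,.121+.421*X,Z)
E
```

```text
t 16.65 p [0.65   0.1656 0.2414] dtool mm [-1.6 -0.6  0.2] turn [ 0.002 -0.001  0.001] F [-3.2  4.3  1. ] w 0.135
```

>>> {"name": "drive_tool", "arguments": {"series": [-1,-1,0,0.2,0,0,0,-1,-1,0,0.2,0,0,0,-1,0,0,0,0,0,0]}}

```text
t: 17.02
eef_pos: [0.6517, 0.1664, 0.241]
tool_rot: [-0.001, -0.217, 0.976, 0.001]
contact_force: [-3.3, 4.0, 1.2]
gripper_width: 0.139
```

>>> {"name": "drive_tool", "arguments": {"series": [-1,-1,0,0.2,0,0,0,-1,-1,0,0.2,0,0,0,-1,0,0,0,0,0,0]}}

```text
t: 17.4
eef_pos: [0.6535, 0.1672, 0.2406]
tool_rot: [-0.001, -0.217, 0.976, 0.001]
contact_force: [-3.4, 5.0, 1.3]
gripper_width: 0.136
```

>>> {"name": "drive_tool", "arguments": {"series": [-1,-1,0,0.2,0,0,0,-1,-1,0,0.3,0,0,0,-1,0,0,0,0,0,0]}}

```text
t: 17.77
eef_pos: [0.6553, 0.1681, 0.2401]
tool_rot: [-0.001, -0.217, 0.976, 0.001]
contact_force: [-3.4, 3.8, 1.9]
gripper_width: 0.134
```

>>> {"name": "drive_tool", "arguments": {"series": [-1,-1,0,0.2,0,0,0,-1,-1,0,0.3,0,0,0,-1,0,0,0,0,0,0]}}

```text
t: 18.15
eef_pos: [0.6572, 0.1689, 0.2397]
tool_rot: [-0.001, -0.217, 0.976, 0.001]
contact_force: [-3.0, 5.1, 1.9]
gripper_width: 0.133
```

>>> {"name": "drive_tool", "arguments": {"series": [-1,-1,0,0.2,0,0,0,-1,-1,0,0.3,0,0,0,-1,-1,0,0.2,0,0,0,-1,0,0,0,0,0,0]}}

```text
t: 18.65
eef_pos: [0.6581, 0.1692, 0.2393]
tool_rot: [-0.003, -0.216, 0.976, 0.001]
contact_force: [-12.5, 1.3, 7.8]
gripper_width: 0.133
```

```bash
python3 - <<'E'
from h import *
goto(.65,.165,.24)
s=cam('side');c=cam('top');cv2.imwrite('pics/f.png',np.hstack([cv2.resize(c['pixels'][110:230,190:310],(400,400)),cv2.resize(s['pixels'][110:250,170:310],(400,400))]))
E
```

```text
t 18.65 p [0.6581 0.1692 0.2393] dtool mm [ 9.1 -0.4 -0.6] turn [ 0.002 -0.005  0.001] F [-12.5   1.3   7.8] w 0.133
```

View pics/f.png

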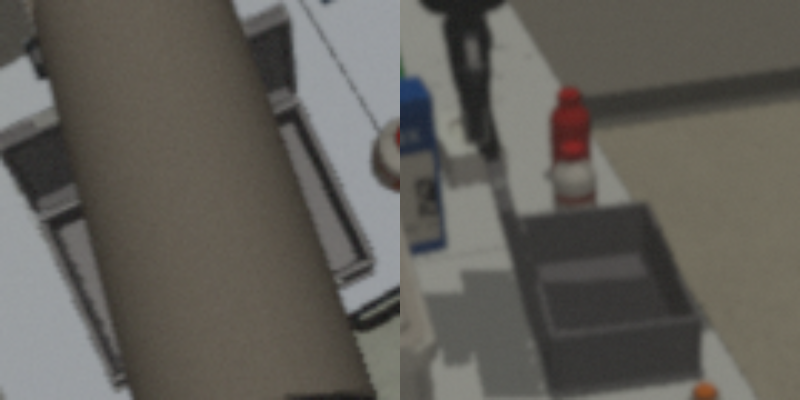

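The lid leans back past upright (top: lid edge from (20,140) to (280,20); side: lid seen edge-on at (510,190)). The force rose to 12 N, so it is on its stop. I will ease off, release and retreat upward.

>>> {"name": "drive_tool", "arguments": {"series": [-1,1.5,0,0,0,0,0,-0.6,0,0,0,0,0,0,-0.4,0,0,0,0,0,0,0,0,0,0,0,0,0,1,0,0,0,0,0,0,1,0,0,0,0,0,0,1,0,0,-10,0,0,0,1,0,0,-25,0,0,0,1,0,0,-30,0,0,0]}}

```text
t: 19.88
eef_pos: [0.6594, 0.1681, 0.3051]
tool_rot: [-0.0, -0.216, 0.976, -0.0]
contact_force: [0.8, -0.5, 0.4]
gripper_width: 1.0
```

>>> {"name": "drive_tool", "arguments": {"series": [1,15,20,0,0,0,0,1,25,35,0,0,0,0,1,30,40,0,0,0,0,1,30,40,0,0,0,0,1,30,40,0,0,0,0,1,18,28,0,0,0,0,1,6,12,0,0,0,0,1,0,0,20,0,0,0,1,0,0,35,0,0,0,1,0,0,30,0,0,0,1,0,0,15,0,0,0]}}

```text
t: 21.25
eef_pos: [0.4299, 0.2972, 0.2029]
tool_rot: [-0.001, -0.215, 0.977, -0.001]
contact_force: [0.2, -0.8, -0.2]
gripper_width: 1.004
```

```bash
python3 - <<'E'
from h import *
goto(.426,.2985,.046)
c=cam('top');s=cam('side');cv2.imwrite('pics/g.png',np.hstack([cv2.resize(c['pixels'][100:260,150:310],(400,400)),cv2.resize(s['pixels'][140:300,180:340],(400,400))]))
E
```

```text
t 21.25 p [0.4299 0.2972 0.2029] dtool mm [  2.8   2.9 156.9] turn [-0.001 -0.001 -0.001] F [ 0.2 -0.8 -0.2] w 1.004
```

View pics/g.png

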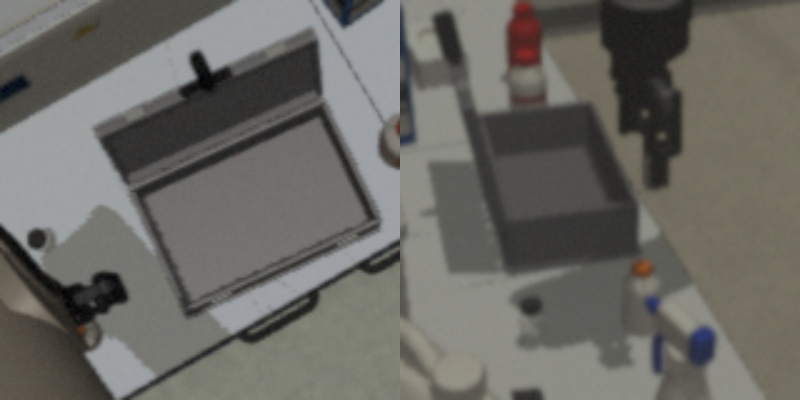

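```bash
python3 - <<'E'
from h import *
import pickle
T=pickle.load(open('top0.pkl','rb'));S=pickle.load(open('side0.pkl','rb'))
p,r,o=pose(); tip=p+r.apply([0,0,.012])
f=[tip+r.apply([0,a,0]) for a in(-.045,.045)]
for n,c,ox,oy,k in(('top',T,150,100,0),('side',S,180,140,400)):
    print(n,[( (proj(c,q)[0]-[ox,oy])*2.5+[k,0]).round(0) for q in f])
t=lambda x,y:((x+.5)/2.5-.5+150,(y+.5)/2.5-.5+100)
C=[atz(T,t(*u),.07) for u in [(131,187),(190,312),(378,222),(323,100)]]
print(np.round(C,3),np.mean(C,0).round(4))
C=[atz(T,t(*u),.006) for u in [(153,200),(196,297),(364,217),(317,117)]]; print(np.mean(C,0).round(4))
E
```

```text
top [array([101., 304.]), array([ 10., 346.])]
side [array([627., 133.]), array([653., 187.])]
[[ 0.573  0.246  0.07 ]
 [ 0.448  0.186  0.07 ]
 [ 0.539 -0.002  0.07 ]
 [ 0.663  0.053  0.07 ]] [0.5558 0.1208 0.07  ]
[0.5617 0.1195 0.006 ]
```

The lid stays open, leaning on its stop with its tab at (203,70). The case is empty. The small bottle with its orange cap is at (642,268) in the side half with the finger above it at (655,187), which matches the projection. The vial is clear at (38,238) top. I will descend on the small bottle.

>>> {"name": "drive_tool", "arguments": {"series": [1,3,3,15,0,0,0,1,0,0,30,0,0,0,1,0,0,35,0,0,0,1,0,0,30,0,0,0,1,0,0,22,0,0,0,1,0,0,15,0,0,0,1,0,0,9,0,0,0,1,0,0,0,0,0,0]}}

```text
t: 22.35
eef_pos: [0.4253, 0.2997, 0.048]
tool_rot: [-0.0, -0.216, 0.976, -0.0]
contact_force: [0.3, -0.0, -0.3]
gripper_width: 0.996
```

>>> {"name": "drive_tool", "arguments": {"series": [0.3,0,0,0,0,0,0,0.1,0,0,0,0,0,0,-0.05,0,0,0,0,0,0,-0.2,0,0,0,0,0,0,-0.4,0,0,0,0,0,0,-0.6,0,0,0,0,0,0,-0.7,0,0,0,0,0,0,-0.7,0,0,0,0,0,0], "force": 22}}

```text
t: 23.35
eef_pos: [0.4255, 0.2998, 0.0486]
tool_rot: [0.0, -0.216, 0.976, 0.0]
contact_force: [0.3, -0.8, 6.1]
gripper_width: 0.411
```

>>> {"name": "drive_tool", "arguments": {"series": [-0.7,0,0,-6,0,0,0,-0.7,0,0,-18,0,0,0,-0.7,0,0,-28,0,0,0,-0.7,0,0,-28,0,0,0,-0.7,0,0,-20,0,0,0,-0.7,-3,-15,-5,0,0,0,-0.7,-5,-30,0,0,0,0,-0.7,-6,-40,0,0,0,0,-0.7,-6,-45,0,0,0,0,-0.7,-6,-42,0,0,0,0,-0.7,-4,-30,0,0,0,0,-0.7,-1,-15,0,0,0,0]}}

```text
t: 24.85
eef_pos: [0.5454, 0.1128, 0.1523]
tool_rot: [-0.001, -0.214, 0.977, -0.001]
contact_force: [-1.4, 1.3, -1.1]
gripper_width: 0.41
```

>>> {"name": "drive_tool", "arguments": {"series": [-0.7,0,0,0,0,0,0,-0.7,0,0,0,0,0,0]}}

```text
t: 25.1
eef_pos: [0.5441, 0.1173, 0.1528]
tool_rot: [-0.0, -0.217, 0.976, 0.0]
contact_force: [-0.5, 0.2, -0.6]
gripper_width: 0.41
```

```bash
python3 - <<'E'
from h import *
goto(.545,.116,.0546)
s=cam('side');cv2.imwrite('pics/i.png',cv2.resize(s['pixels'][120:270,180:330],(600,600)))
E
```

```text
t 25.1 p [0.5441 0.1173 0.1528] dtool mm [-0.4 -1.6 98.2] turn [ 0.001 -0.001  0.002] F [-0.5  0.2 -0.6] w 0.41
```

View pics/i.png

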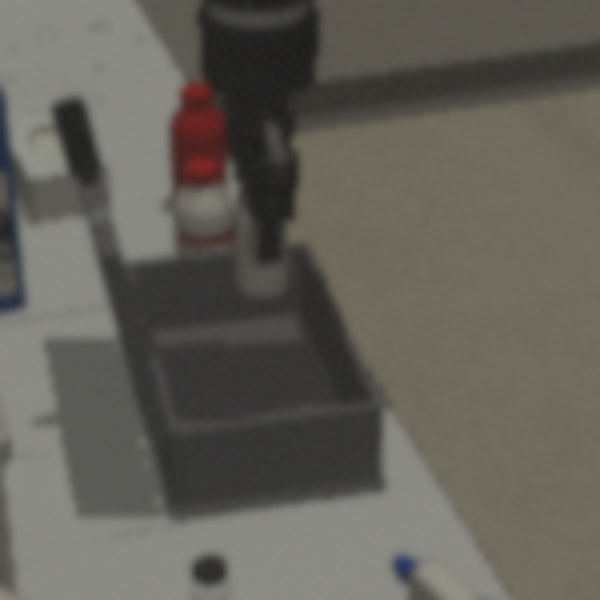

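The small bottle hangs upright at (265,265) over the case, the lid is open and the vial is untouched at (210,570). I will lower it.

>>> {"name": "drive_tool", "arguments": {"series": [-0.7,0,0,8,0,0,0,-0.7,0,0,16,0,0,0,-0.7,0,0,20,0,0,0,-0.7,0,0,18,0,0,0,-0.7,0,0,14,0,0,0,-0.7,0,0,10,0,0,0,-0.7,0,0,6,0,0,0,-0.7,0,0,3,0,0,0,-0.7,0,0,1,0,0,0,-0.7,0,0,0,0,0,0]}}

```text
t: 26.4
eef_pos: [0.5451, 0.116, 0.0574]
tool_rot: [0.0, -0.216, 0.976, 0.0]
contact_force: [0.4, -0.2, -0.6]
gripper_width: 0.412
```

>>> {"name": "drive_tool", "arguments": {"series": [-0.7,0,0,1,0,0,0,-0.7,0,0,0.7,0,0,0,-0.7,0,0,0,0,0,0]}}

```text
t: 26.78
eef_pos: [0.5448, 0.1159, 0.0554]
tool_rot: [-0.0, -0.216, 0.976, 0.0]
contact_force: [-0.2, -0.3, -1.0]
gripper_width: 0.409
```

>>> {"name": "drive_tool", "arguments": {"series": [-0.7,0,0,0.7,0,0,0,-0.7,0,0,0.5,0,0,0,-0.7,0,0,0,0,0,0]}}

```text
t: 27.15
eef_pos: [0.545, 0.116, 0.0546]
tool_rot: [0.0, -0.216, 0.976, 0.0]
contact_force: [-2.3, -0.7, 3.9]
gripper_width: 0.41
```

>>> {"name": "drive_tool", "arguments": {"series": [-0.15,0,0,0,0,0,0,-0.05,0,0,0,0,0,0,0.1,0,0,0,0,0,0,0.3,0,0,0,0,0,0,0.5,0,0,0,0,0,0,0.5,0,0,0,0,0,0,0.5,0,0,-6,0,0,0,0.5,0,0,-20,0,0,0,0.5,0,0,-35,0,0,0,0.5,0,0,-40,0,0,0,0.5,0,0,-40,0,0,0]}}

```text
t: 28.52
eef_pos: [0.5447, 0.1159, 0.1969]
tool_rot: [0.0, -0.216, 0.976, 0.0]
contact_force: [0.6, -0.4, 0.1]
gripper_width: 0.751
```

>>> {"name": "drive_tool", "arguments": {"series": [0.5,0,0,-40,0,0,0,0.5,5,30,-20,0,0,0,0.5,10,50,0,0,0,0,0.5,10,50,0,0,0,0,0.5,10,50,0,0,0,0,0.5,0,50,0,0,0,0,0.5,0,30,0,0,0,0,0.5,0,15,0,0,0,0,0.5,0,0,0,0,0,0]}}

```text
t: 29.65
eef_pos: [0.3971, 0.3507, 0.2553]
tool_rot: [0.0, -0.216, 0.976, -0.0]
contact_force: [0.3, -0.7, 0.2]
gripper_width: 0.755
```

```bash
python3 - <<'E'
from h import *
goto(.545,.116,.0546)
c=cam('top');s=cam('side');cv2.imwrite('pics/j.png',np.hstack([cv2.resize(c['pixels'][100:260,150:310],(400,400)),cv2.resize(s['pixels'][130:290,180:340],(400,400))]))
E
```

```text
t 29.65 p [0.3971 0.3507 0.2553] dtool mm [ -34.9 -275.2  200.7] turn [-0.     0.     0.001] F [ 0.3 -0.7  0.2] w 0.755
```

View pics/j.png

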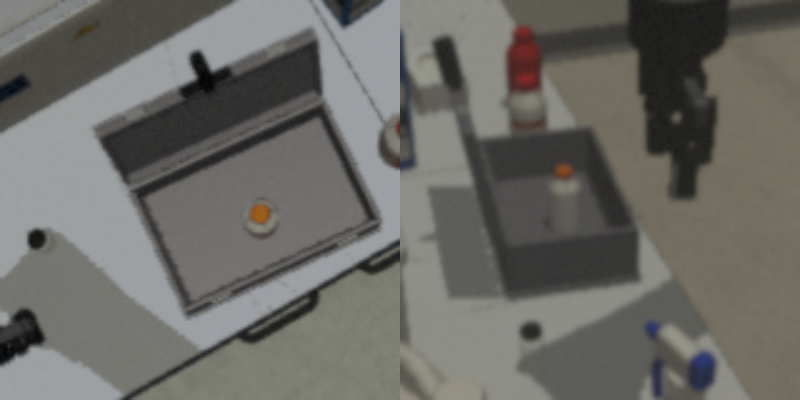

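The small bottle stands upright in the case at (260,215) top and (564,200) side. The lid is open on its stop, the tall bottle stands at (395,140) and the vial has not moved from (38,238). I will hand in.

```bash
python3 -c "
from station import bot
print(bot.hand_in())"
```

```text
the job is handed in; nothing more can be done
None
```

The small bottle is standing upright in the case and the job is handed in at about 30 s of robot time. I first stood the tall bottle on the worktop off the case's right end. Then I lifted the lid by its tab, slowly, until it met its stop, and put the small bottle in.

- **Last pictures:** Both bottles are upright and the lid is leaning back on its stop. The vial is where it was, and the gripper is clear of everything.
- **Forces:** All readings stayed at or below about 15 N, and the highest came when the lid met its stop.
- **One disagreement:** The lid reached its stop about 8 mm of tab travel later than I had worked out. I think my estimate of the case's centre or of the tab's radius was a few mm off. I went by the rise in force instead.

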